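# Sort left- and right-hand lamp brackets

## Robot

A 7-joint arm with a two-finger parallel gripper is mounted at the origin on a cart in front of the work surface, level with it; the furniture and walls round the work are solid. World frame = base frame: x ahead of the robot, y to its left, z up, the work surface at z = 0. Lengths are in m, angles in rad, forces in N, time in s.
With the tool pointing down it reaches from about 0.425 to 0.925 m from the base axis. Payload 6.8 kg.
Tool frame: the origin (TCP) lies at the very end of the fingers, on their centre line; the grasp point (between the pads) lies grasp_offset behind it (grasp_offset is the distance from the TCP to the grasp point, in m); z points along the fingers, y is the direction in which the jaws open and shut (so a half turn about z gives the same grasp; the last joint's range is limited). The gripper opens to 85 mm and grips with 20 to 120 N. Pads are 22 mm wide; open, the fingers measure 114 mm over their backs; the gripper's body (76 mm by 85 mm) begins 54 mm behind the grasp point. The pads swing forward as they close: fully open they stand 13 mm farther back than shut.
Start: joints at [-1.332, 0.477, 0.022, 1.555, -0.011, 1.109, -0.083], TCP at [0.229, 0.635, 0.231] pointing down, gripper open.
Joint ranges: [-2.96, 2.96], [-0.34, 2.1], [-1.41, 1.46], [0.24, 2.44], [-1.37, 4.51], [0.17, 1.92], [-2.96, 2.96]. Speed limits (rad/s): [2.39, 2.39, 3.14, 3.14, 3.14, 3.14, 3.14].

## Interface

Orientations are given as a unit quaternion [w, x, y, z].
In Python, from station import * gives the robot as it stands.
- The arm moves only by the shell command python3 -m handwheel 'ROWS' [FORCE]. ROWS is JSON, one flat list of numbers, 7 for each row, row after row: the shift along the world's x, y, z in cm, then the turn, a rotation vector about the world's x, y, z in degrees, then the opening, from 0 (shut) to 1 (fully open). In form: [tx, ty, tz, ax, ay, az, fingers, tx, ty, tz, ax, ay, az, fingers, ...]. A call has 1 to 8 rows; each row is the pose to reach, as a shift and turn from the pose measured when the call began; what a row does not reach only later rows make up. A row lasts 1/12 s, in which the tool goes at most 41.7 mm and 7.16 degrees, less where a joint would pass 70% of its speed; a pose out of reach is approached as far as the arm can. A call with a gripper value outside its range is refused whole. The fingers move at their own pace and stop on an object; FORCE is the grip in N (left out, the last holds). Time passes only in rows, so rows that repeat a pose let the fingers close. It gives the time, the measured TCP pose, the force and the opening at its end, in the units of the state.
- get_obs(): the state, without advancing time (a new reading comes with each control period).
- read_camera(name): name is "scene" or "top"; returns the picture (400x640x3 uint8, red, green, blue); there is no depth.
- camera_info(name): a dict with "fx", "fy", "cx", "cy" (pixels), "R" (3x3) and "t" (3): a world point X has camera coordinates R X + t. Camera axes: x right, y down, z forward; pixel columns grow to the right and rows downward; lengths in m; the calibration is good to about 2 mm. A picture is of the moment at which its call begins. camera_info takes no time and is no camera call.
- hand_in(): hands the job in, once; it reports no verdict.
The state is a dict: "t": time; "q": joint angles; "joint_vel": joint speeds; "joint_torque": joint torques, N m; "eef_pos": TCP position; "tool_rot": TCP orientation; "contact_force": force on the tool from outside, world axes, zero at the start; "torque": the same for the moment, N m; "gripper_width": opening from 0.0 (shut) to 1.0 (fully open).
Only numpy, scipy, OpenCV 4.12 (cv2) and the standard library are available. Lean on these libraries where they do the work, as an engineer would, in place of code of your own. Each camera call takes 0.05 s, during which the arm holds its last target. There are 200 camera calls.

## Task

The lamp brackets for the microscopes have got mixed: sort the three loose ones into the left-hand and right-hand trays, each into the tray whose fixed sample bracket has the same shape and not its mirror image. Lay every bracket flat on the tray floor with its thumb screw up, turned the same way round as the sample in front of that tray, side by side and none on top of another. Leave the other things on the bench where they are.

Things in the scene. Friction and masses are not known exactly. Their poses are not given: they have to be found in the camera images.
- left_bracket_a: left-hand aluminium lamp bracket, 110 mm, about 160 g, lying thumb screw up. Origin: underside, mid-grip (near the centre of mass), z up. Bar 16 wide, 16 high along y, free to grip within 20 mm of the origin. Clamp hub at its -y end, leg at its +y end, running 54 mm toward +x, with the thumb screw (top 30 mm up) at the corner. From above, leg pointing away: leg left, hub right.
- left_bracket_b: a second left-hand bracket, the same as left_bracket_a in size, shape and axes
- right_bracket: right-hand aluminium lamp bracket, 110 mm, about 160 g, lying thumb screw up. Origin: underside, mid-grip (near the centre of mass), z up. Bar 16 wide, 16 high along y, free to grip within 20 mm of the origin. Clamp hub at its +y end, leg at its -y end, running 54 mm toward +x, with the thumb screw (top 30 mm up) at the corner. From above, leg pointing away: leg right, hub left.
- left_bracket_a_hub (a point): centre of the clamp hub (open ring 36 mm across, 20 mm high) of left_bracket_a, at its underside: [0, -0.042, 0] in the bracket's frame
- left_bracket_b_hub (a point): centre of the clamp hub (open ring 36 mm across, 20 mm high) of left_bracket_b, at its underside: [0, -0.042, 0] in the bracket's frame
- right_bracket_hub (a point): centre of the clamp hub (open ring 36 mm across, 20 mm high) of right_bracket, at its underside: [0, +0.042, 0] in the bracket's frame
- left_tray: fixed grey tray for left-hand brackets. Origin: tray centre, on the worktop; z up. Inside 170 (x) x 146 (y) mm, walls 4 thick, 28 high, floor 4 mm up. On its -x side a ledge (87 deep, 10 high) with a fixed sample at [-0.148, 0, 0.010], axes parallel to the tray's (leg to +x, hub at -y). Two brackets fit with origins at x = -0.050 and +0.025, y = 0. Trays swap places between starts.
- right_tray: fixed grey tray for right-hand brackets. Origin: tray centre, on the worktop; z up. Inside 170 (x) x 146 (y) mm, walls 4 thick, 28 high, floor 4 mm up. On its -x side a ledge (87 deep, 10 high) with a fixed sample at [-0.148, 0, 0.010], axes parallel to the tray's (leg to +x, hub at +y). Two brackets fit with origins at x = -0.050 and +0.025, y = 0. Trays swap places between starts.
- carton: small white carton, 40 x 62 x 28 mm; origin at the centre of its underside; a bystander, to be left alone
- timer: white bench timer, 66 x 66 x 20 mm; origin at the centre of its underside; a bystander, to be left alone
- tape_roll: roll of white tape lying flat, 60 mm across, 12 mm high; origin at the centre of its underside; a bystander, to be left alone
- amber_bottle: amber bottle with a black cap, 48 mm across, 85 mm high; origin at the centre of its underside; a bystander, to be left alone
- film_carton: white film carton, 60 x 115 x 58 mm; origin at the centre of its underside; a bystander, to be left alone

How it is judged:
At the end, for the whole second after the job is handed in: Left-hand brackets in the left-hand tray, right-hand one in the right-hand tray, at rest, flat on the floor (origin under 10 mm up, tilt under 7 degrees, screw up), origin within 50 mm of the tray's middle in y, bar within 23 degrees of the sample's, hub on the same side as its hub (angle between each of left_bracket_a, left_bracket_b, right_bracket's own z axis and vertical below 0.12 rad and angle between the y axis of each of left_bracket_a, left_bracket_b and the y axis of left_tray, either way round below 0.4 rad and linear speed of each of left_bracket_a, left_bracket_b, right_bracket below 0.02 m/s and height (world z) of left_bracket_a between 0 and 0.01 m and x of left_bracket_a in the frame of left_tray between -0.085 and 0.085 m and y of left_bracket_a in the frame of left_tray between -0.05 and 0.05 m and y of each of left_bracket_a_hub, left_bracket_b_hub in the frame of left_tray below -0.01 m and height (world z) of left_bracket_b between 0 and 0.01 m and x of left_bracket_b in the frame of left_tray between -0.085 and 0.085 m and y of left_bracket_b in the frame of left_tray between -0.05 and 0.05 m and angle between the y axis of right_bracket and the y axis of right_tray, either way round below 0.4 rad and height (world z) of right_bracket between 0 and 0.01 m and x of right_bracket in the frame of right_tray between -0.085 and 0.085 m and y of right_bracket in the frame of right_tray between -0.05 and 0.05 m and y of right_bracket_hub in the frame of right_tray above 0.01 m); the robot touches nothing.
It fails at once if a bystander is pushed more than 25 mm (distance of any of carton, timer, tape_roll, amber_bottle, film_carton from where it was at the start of the episode above 0.025 m).
It also fails if it takes over 70 s, if anything falls off the work surface, if the arm or the gripper's body presses on something with over 40 N, if the wrist force passes 120 N, or if a joint passes its speed limit or range.

## Working session

There is one attempt and no reset: what is moved stays moved. The work goes in short steps, Python scripts to look and compute and a shell command to move; the robot and the scene stay as the last step left them, time stands still between calls to the robot, and variables do not carry over. Pictures are saved under pics/ and viewed, on a budget of 10 in all, crops included, one or two more only if the job needs it, and the job is handed in when it is done.

```bash
mkdir -p pics
python3 - <<'E'
from station import *
import cv2,json
for n in("top","scene"):
    im=read_camera(n);cv2.imwrite(f"pics/{n}0.png",im[...,::-1]);c=camera_info(n);print(n,{k:(v.tolist() if hasattr(v,'tolist') else v) for k,v in c.items()})
o=get_obs();print(o)
E
```

```text
top {'fx': 410.2340173320982, 'fy': 410.2340173320982, 'cx': 317.56423341836194, 'cy': 199.67188300157406, 'R': [[0.008761717120874238, -0.9995730701253429, 0.027873101608727194], [-0.9984221261488583, -0.010290960277054027, -0.055202845515152685], [0.05546611875268986, -0.02734544965387748, -0.9980860363985361]], 't': [0.07901577274759704, 0.4531200357479657, 1.3061577631160142]}
scene {'fx': 454.2344401354686, 'fy': 454.2344401354686, 'cx': 322.5603746382672, 'cy': 202.3404824585598, 'R': [[-0.5559695132351792, -0.8311919016682776, 0.004233551004749525], [-0.41934069725571704, 0.2760846703121812, -0.8648298297605738], [0.7176707322847482, -0.48259431971344846, -0.502047251364039]], 't': [0.35220614120044547, 0.2050325434367045, 1.1451868052129044]}
{'t': 0.1, 'q': array([-1.33212705,  0.47776475,  0.02231956,  1.55632411, -0.01151024,
        1.10929467, -0.0830823 ]), 'joint_vel': array([-0.00079313, -0.00100572,  0.00019955, -0.00271056, -0.0013729 ,
       -0.00057205, -0.00012459]), 'joint_torque': array([ 4.04861552e-03, -5.97750092e+01,  1.61323719e+00, -2.81953758e+01,
        1.27860974e-02,  4.98802387e-03, -1.07003558e-06]), 'eef_pos': array([0.2292219 , 0.63433279, 0.23040278]), 'tool_rot': array([-9.27602789e-05,  1.72490580e-01,  9.85010816e-01, -8.26441571e-04]), 'contact_force': array([ 0.87094366, -0.14941176, -0.22660151]), 'torque': array([-0.04013007,  0.02020099,  0.00412385]), 'gripper_width': 1.0006952697435396}
```

View pics/top0.png

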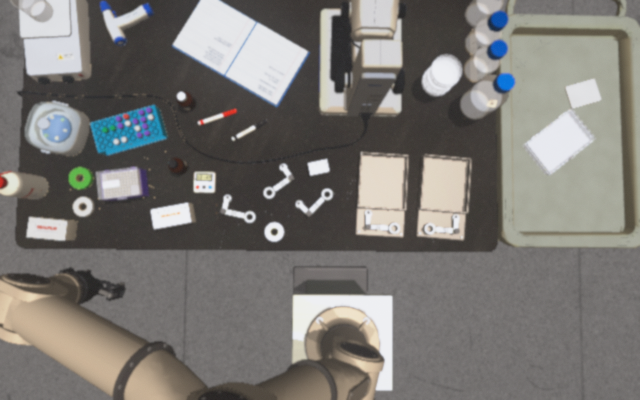

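View pics/scene0.png

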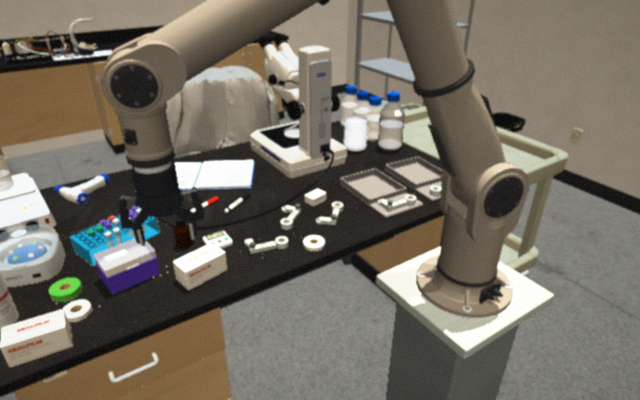

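The top view shows three loose brackets near (238,208), (278,181) and (315,202). The trays are at (382,195), whose sample has its hub on the right and is therefore the left tray, and at (443,195), the right tray. I'll enlarge both areas.

Run:
```python
import cv2,numpy as np
t=cv2.imread('pics/top0.png');s=cv2.imread('pics/scene0.png')
a=cv2.resize(t[145:245,210:343],(798,600),interpolation=cv2.INTER_CUBIC)
cv2.imwrite('pics/top_crop.png',a)
cv2.imwrite('pics/scene_crop.png',cv2.resize(s[150:270,230:390],(800,600),interpolation=cv2.INTER_CUBIC))
```

```text
(no output)
```

View pics/top_crop.png

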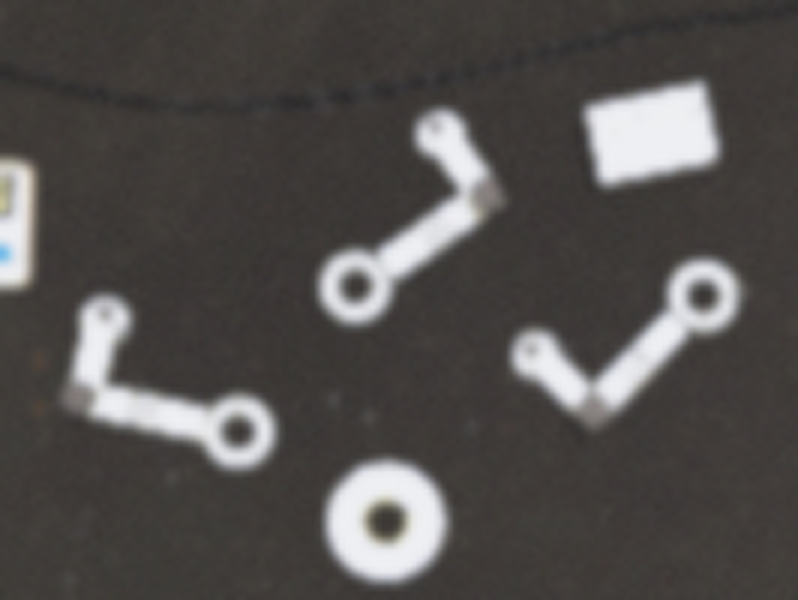

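View pics/scene_crop.png

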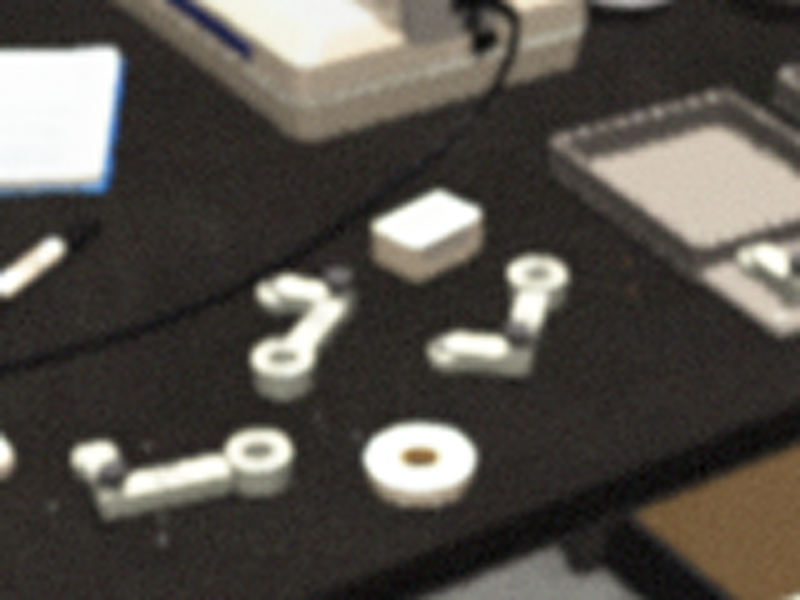

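Handedness from the top crop, looking along each leg:
- Bracket A: hub (239,432), screw (79,396). Hub is on the right, so it is left-hand.
- Bracket B: hub (703,295), screw (595,411). Also left-hand.
- Bracket M: hub (355,287), screw (487,194). Hub is on the left, so it is the right-hand one.

Next I'll triangulate them and crop the trays.

```bash
cat > h.py <<'E'
from station import *
import numpy as np,cv2
C={n:camera_info(n) for n in("top","scene")}
def ray(n,u,v):
    c=C[n];R=np.array(c["R"]);t=np.array(c["t"])
    d=R.T@[(u-c["cx"])/c["fx"],(v-c["cy"])/c["fy"],1];return -R.T@t,d/np.linalg.norm(d)
def plane(n,u,v,z):
    o,d=ray(n,u,v);return o+d*(z-o[2])/d[2]
def tri(a,b):
    (o,d),(p,e)=ray("top",*a),ray("scene",*b)
    s=np.linalg.lstsq(np.c_[d,-e],p-o,rcond=None)[0];x,y=o+s[0]*d,p+s[1]*e
    return (x+y)/2,np.linalg.norm(x-y)
E
python3 - <<'E'
from h import *
np.set_printoptions(precision=4,suppress=True)
T=lambda u,v:(210+(u+.5)/6-.5,145+(v+.5)/6-.5)
S=lambda u,v:(230+(u+.5)/5-.5,150+(v+.5)/5-.5)
P=dict(A=((239,432),(260,452),(79,396),(112,474)),M=((355,287),(283,357),(487,194),(340,278)),B=((703,295),(539,273),(595,411),(518,332)))
for k,(h,hs,c,cs) in P.items():
    H,e=tri(T(*h),S(*hs));K,f=tri(T(*c),S(*cs))
    Hp=plane("top",*T(*h),.02);Kp=plane("top",*T(*c),.03)
    d=(Kp-Hp)[:2];L=np.linalg.norm(d)
    print(k,"hub",H,e,"screw",K,f,"len",L,"ang",np.degrees(np.arctan2(d[1],d[0])),"origin",Hp[:2]+d/L*.042)
t=cv2.imread('pics/top0.png');s=cv2.imread('pics/scene0.png')
a=cv2.resize(t[145:245,345:478],(532,400),interpolation=cv2.INTER_CUBIC)
b=cv2.resize(s[150:220,335:450],(460,280),interpolation=cv2.INTER_CUBIC)
o=np.zeros((590,800,3),np.uint8);o[:400,:532]=a;o[310:,340:]=b;cv2.imwrite('pics/trays.png',o)
E
```

```text
A hub [0.3956 0.2986 0.0184] 0.001644136257841007 screw [0.4134 0.3814 0.0252] 0.0023385247763147154 len 0.08430792831247501 ang 77.71352896428672 origin [0.4049 0.3402]
M hub [0.4732 0.2389 0.0194] 0.0009648449219890253 screw [0.5227 0.1691 0.0273] 0.001121608857474245 len 0.08536785779892014 ang -54.734534446499936 origin [0.4976 0.2049]
B hub [0.4706 0.0535 0.0192] 0.0021231013415545746 screw [0.4088 0.1115 0.0268] 0.0004758283211928717 len 0.08457133382621461 ang 137.67112214980932 origin [0.4401 0.0827]
```

View pics/trays.png

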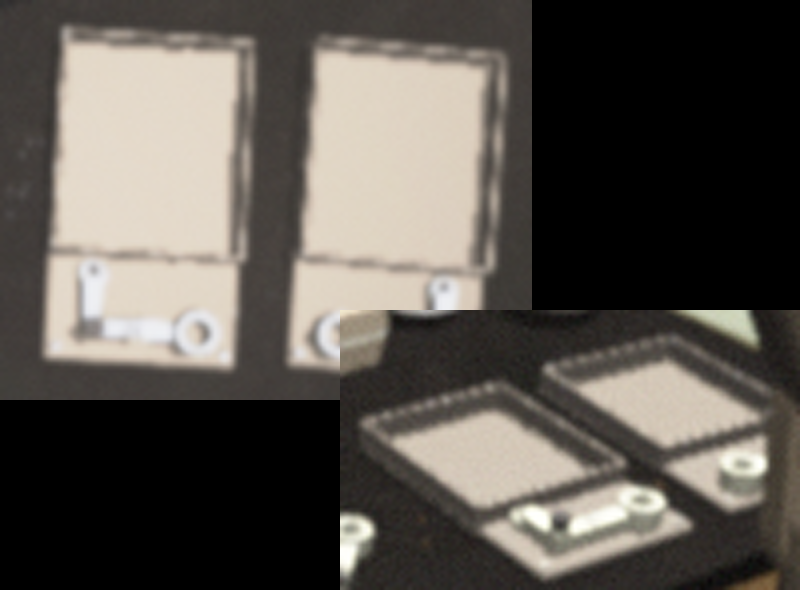

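Tray wall tops, in crop pixels of the top view:
- Left tray: (64,28), (255,42), (242,262), (48,250).
- Right tray: (316,38), (506,54), (492,272), (298,262).

The left tray's sample has its hub at (196,332), on the right, and its leg up.

Run:
```python
from h import *
np.set_printoptions(precision=4,suppress=True)
T=lambda u,v:(345+(u+.5)/4-.5,145+(v+.5)/4-.5)
S=lambda u,v:(335+(u-340+.5)/4-.5,150+(v-310+.5)/4-.5)
for n,a,b in(("Lfl",(64,28),(363,428)),("Lfr",(255,42),(500,383)),("Lnr",(242,262),(625,462)),("Rfl",(316,38),(545,368)),("Rfr",(506,54),(675,335)),("Lsample hub",(196,332),(643,500)),("Lsample screw",(90,328),(562,522))):
    print(n,*tri(T(*a),S(*b)))
for n,c in(("L",((64,28),(255,42),(242,262),(48,250))),("R",((316,38),(506,54),(492,272),(298,262)))):
    p=np.array([plane("top",*T(*x),.028)[:2] for x in c]);d=(p[0]+p[1]-p[2]-p[3])/2;e=(p[0]+p[3]-p[1]-p[2])/2
    print(n,"centre",p.mean(0),"sizes",np.linalg.norm(d),np.linalg.norm(e),"yaw x",np.degrees(np.arctan2(d[1],d[0])),"yaw y",np.degrees(np.arctan2(-e[0],e[1])))
from scipy.spatial.transform import Rotation as R
q=get_obs()["tool_rot"];print(R.from_quat(np.r_[q[1:],q[0]]).as_matrix())
```

```text
Lfl [ 0.6073 -0.0554  0.0194] 0.0038328654879396557
Lfr [ 0.5983 -0.2063  0.0269] 0.001541490593258386
Lnr [ 0.4212 -0.1954  0.0278] 0.0006396301278896914
Rfl [ 0.6003 -0.2578  0.0276] 0.00438258919660929
Rfr [ 0.5894 -0.4125  0.0267] 0.004703516178289009
Lsample hub [ 0.3641 -0.1595  0.029 ] 0.0028846093491989035
Lsample screw [ 0.3665 -0.0745  0.0345] 0.0033629202497308945
L centre [ 0.5136 -0.1239] sizes 0.17768349965803837 0.1546602565045985 yaw x -3.7545205834240227 yaw y -3.2022546464915895
R centre [ 0.5071 -0.3258] sizes 0.17854821611972282 0.15544397651765957 yaw x -4.64485769741348 yaw y -3.21211441892491
[[-0.9405  0.3398 -0.0005]
 [ 0.3398  0.9405 -0.0016]
 [-0.0001 -0.0017 -1.    ]]
```

```bash
python3 -c "
from station import *
print(grasp_offset)"; python3 -m handwheel '[17.6,-29.4,0,0,0,-82,0.5,17.6,-29.4,0,0,0,-82,0.5,17.6,-29.4,0,0,0,-82,0.5,17.6,-29.4,0,0,0,-82,0.5,17.6,-29.4,0,0,0,-82,0.5,17.6,-29.4,0,0,0,-82,0.5,17.6,-29.4,0,0,0,-82,0.5,17.6,-29.4,0,0,0,-82,0.5]' 40
cat > st.py <<'E'
from h import *
from scipy.spatial.transform import Rotation as R
o=get_obs();q=o["tool_rot"];m=R.from_quat(np.r_[q[1:],q[0]]).as_matrix()
print("t",round(o["t"],2),"pos cm",(o["eef_pos"]*100).round(2),"yaw_y",np.degrees(np.arctan2(m[1,1],m[0,1])).round(1),"z",m[:,2].round(3),"w",round(o["gripper_width"],3),"F",o["contact_force"].round(1),"q",o["q"].round(2))
E
python3 st.py
```

```text
0.0187
t: 0.77
eef_pos: [0.4007, 0.3466, 0.2303]
tool_rot: [-0.001, 0.626, 0.78, -0.001]
contact_force: [0.9, 0.1, 0.0]
gripper_width: 0.497
t 0.77 pos cm [40.07 34.66 23.03] yaw_y 12.5 z [-0.002 -0.    -1.   ] w 0.497 F [0.9 0.1 0. ] q [-1.1   0.24  0.32  1.92 -0.09  0.99 -0.52]
```

```bash
python3 -m handwheel '[0.4,-0.7,-10,0,0,-25,0.5,0.4,-0.7,-13,0,0,-25,0.5,0.4,-0.7,-15,0,0,-25,0.5,0.4,-0.7,-16,0,0,-25,0.5,0.4,-0.7,-16.5,0,0,-25,0.5,0.4,-0.7,-16.5,0,0,-25,0.5]'
python3 st.py
python3 - <<'E'
from h import *
t=read_camera("top")[...,::-1];s=read_camera("scene")[...,::-1]
o=np.zeros((400,800,3),np.uint8);o[:,:400]=cv2.resize(t[165:245,200:280],(400,400),interpolation=cv2.INTER_CUBIC);o[:,400:]=cv2.resize(s[190:270,220:300],(400,400),interpolation=cv2.INTER_CUBIC)
cv2.imwrite('pics/a1.png',o)
E
```

```text
t: 1.27
eef_pos: [0.4034, 0.3382, 0.0635]
tool_rot: [-0.0, 0.779, 0.627, -0.003]
contact_force: [0.0, -0.4, -0.1]
gripper_width: 0.503
t 1.27 pos cm [40.34 33.82  6.35] yaw_y -12.4 z [-0.005 -0.004 -1.   ] w 0.503 F [ 0.  -0.4 -0.1] q [-1.08  0.49  0.33  2.06 -0.26  0.64 -0.79]
```

View pics/a1.png

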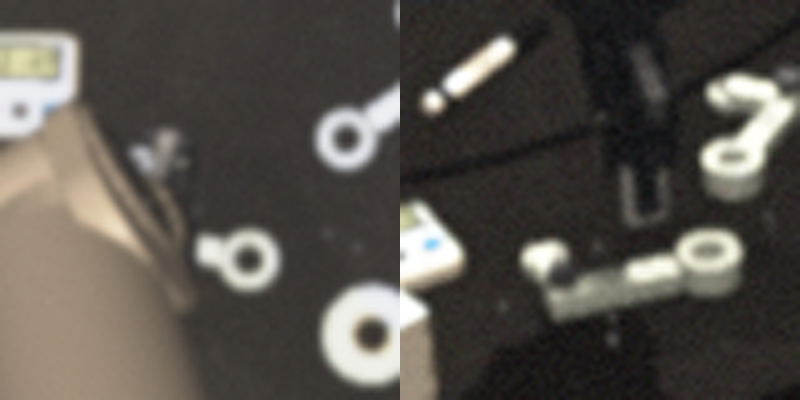

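The scene view shows the open finger at (645,200) above and behind the bar's middle, and the bar is untouched. I'll go down and grip.

```bash
python3 -m handwheel '[0.1,0.1,-2.5,0,0,0,0.5,0.1,0.1,-4.5,0,0,0,0.5,0.1,0.1,-5.5,0,0,0,0.5,0.1,0.1,-6.1,0,0,0,0.5,0.1,0.1,-6.1,0,0,0,0.5]' 60
python3 -m handwheel '[0,0,0,0,0,0,0,0,0,0,0,0,0,0,0,0,0,0,0,0,0,0,0,0,0,0,0,0,0,0,0,0,0,0,0,0,0,0,0,0,0,0]' 60; python3 st.py
```

```text
t: 1.78
eef_pos: [0.4069, 0.3418, 0.0063]
tool_rot: [-0.001, 0.779, 0.627, 0.001]
contact_force: [-0.5, -0.5, 0.5]
gripper_width: 0.498
t: 2.28
eef_pos: [0.4077, 0.3425, 0.0078]
tool_rot: [-0.001, 0.779, 0.627, 0.002]
contact_force: [-0.2, -0.7, 6.3]
gripper_width: 0.164
t 2.28 pos cm [40.77 34.25  0.78] yaw_y -12.3 z [ 0.001  0.004 -1.   ] w 0.164 F [-0.2 -0.7  6.3] q [-1.03  0.59  0.28  2.07 -0.31  0.52 -0.75]
```

```bash
python3 -m handwheel '[0,0,4,0,0,0,0,0,0,8,0,0,0,0,0,0,12,0,0,0,0,0,0,12,0,0,0,0]' 60; python3 st.py
python3 -m handwheel '[12.9,-46.9,0,0,0,8.6,0,12.9,-46.9,0,0,0,8.6,0,12.9,-46.9,0,0,0,8.6,0,12.9,-46.9,0,0,0,8.6,0,12.9,-46.9,0,0,0,8.6,0,12.9,-46.9,0,0,0,8.6,0,12.9,-46.9,0,0,0,8.6,0,12.9,-46.9,0,0,0,8.6,0]' 60; python3 st.py
```

```text
t: 2.62
eef_pos: [0.4115, 0.3453, 0.1352]
tool_rot: [-0.002, 0.779, 0.627, 0.008]
contact_force: [0.6, 0.9, -2.0]
gripper_width: 0.163
t 2.62 pos cm [41.15 34.53 13.52] yaw_y -12.4 z [ 0.01   0.014 -1.   ] w 0.163 F [ 0.6  0.9 -2. ] q [-1.12  0.38  0.39  2.01 -0.21  0.77 -0.83]
t: 3.28
eef_pos: [0.499, 0.02, 0.1332]
tool_rot: [-0.003, 0.73, 0.683, 0.008]
contact_force: [1.1, 0.7, -2.4]
gripper_width: 0.162
t 3.28 pos cm [49.9   2.   13.32] yaw_y -3.8 z [ 0.008  0.016 -1.   ] w 0.162 F [ 1.1  0.7 -2.4] q [-0.52  0.33  0.44  2.09 -0.23  0.75 -0.  ]
```

```bash
python3 -m handwheel '[3.8,-14.6,0,-0.9,0.5,0,0,3.8,-14.6,0,-0.9,0.5,0,0,3.8,-14.6,0,-0.9,0.5,0,0,3.8,-14.6,0,-0.9,0.5,0,0,3.8,-14.6,-4,-0.9,0.5,0,0,3.8,-14.6,-6,-0.9,0.5,0,0,3.8,-14.6,-7,-0.9,0.5,0,0,3.8,-14.6,-7,-0.9,0.5,0,0]' 60; python3 st.py
python3 - <<'E'
from h import *
t=read_camera("top")[...,::-1];s=read_camera("scene")[...,::-1]
o=np.zeros((400,800,3),np.uint8);o[:,:400]=cv2.resize(t[145:245,340:440],(400,400),interpolation=cv2.INTER_CUBIC);o[:,400:]=cv2.resize(s[130:230,330:430],(400,400),interpolation=cv2.INTER_CUBIC)
cv2.imwrite('pics/a2.png',o)
E
```

```text
t: 3.95
eef_pos: [0.535, -0.1255, 0.0611]
tool_rot: [-0.002, 0.73, 0.684, -0.002]
contact_force: [-1.2, -0.7, -2.2]
gripper_width: 0.164
t 3.95 pos cm [ 53.5  -12.55   6.11] yaw_y -3.8 z [-0.005  0.    -1.   ] w 0.164 F [-1.2 -0.7 -2.2] q [-0.2   0.53  0.41  2.01 -0.33  0.67  0.35]
```

View pics/a2.png

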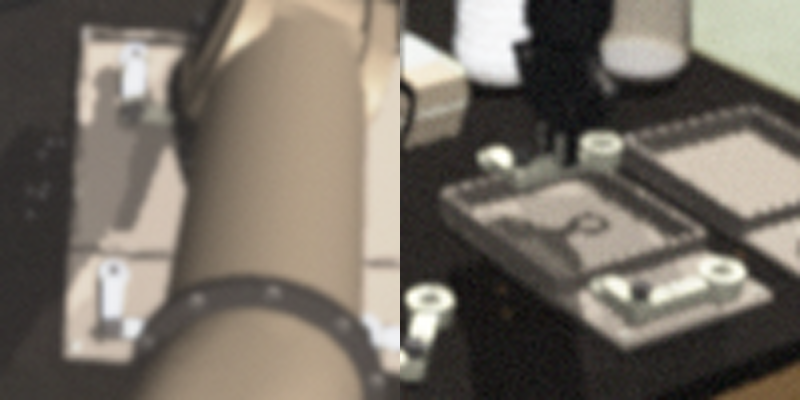

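The bracket is held level over the left tray. In the top crop the leg tip is at (133,53) and the screw at (128,108). I'll check these against the walls.

Run:
```python
from h import *
T=lambda u,v:(340+(u+.5)/4-.5,145+(v+.5)/4-.5)
c=np.array([.5136,-.1239]);a=np.radians(-3.7);M=np.array([[np.cos(a),np.sin(a)],[-np.sin(a),np.cos(a)]])
for n,p,z in(("tip",(133,53),.071),("screw",(128,108),.085)):
    X=plane("top",*T(*p),z);print(n,X,"tray frame",M@(X[:2]-c))
```

```text
tip [ 0.58036829 -0.08516213  0.071     ] tray frame [0.06412928 0.04296584]
screw [ 0.53576601 -0.07910169  0.085     ] tray frame [0.01922887 0.04613536]
```

```bash
python3 -m handwheel '[0,0,-2,0,0,0,0,0,0,-3.5,0,0,0,0,0,0,-4.4,0,0,0,0,0,0,-4.8,0,0,0,0,0,0,-4.8,0,0,0,0,0,0,-4.8,0,0,0,0]' 60; python3 st.py
```

```text
t: 4.55
eef_pos: [0.5379, -0.1258, 0.0166]
tool_rot: [0.0, 0.73, 0.684, 0.0]
contact_force: [-0.4, -0.3, -2.0]
gripper_width: 0.16
t 4.55 pos cm [ 53.79 -12.58   1.66] yaw_y -3.7 z [ 0.001 -0.    -1.   ] w 0.16 F [-0.4 -0.3 -2. ] q [-0.16  0.61  0.36  2.02 -0.37  0.58  0.39]
```

Not yet in contact, so I'll go another 4–5 mm, open, and rise.

```bash
python3 -m handwheel '[0,0,-0.3,0,0,0,0,0,0,-0.5,0,0,0,0,0,0,-0.5,0,0,0,0,0,0,-0.5,0,0,0,0]' 60; python3 st.py
python3 -m handwheel '[0,0,0,0,0,0,0.4,0,0,0,0,0,0,0.4,0,0,0,0,0,0,0.4,0,0,0,0,0,0,0.4,0,0,4,0,0,0,0.4,0,0,8,0,0,0,0.4,0,0,12,0,0,0,0.4,0,0,12,0,0,0,0.4]' 60; python3 st.py
```

```text
t: 4.88
eef_pos: [0.5383, -0.1258, 0.0119]
tool_rot: [0.001, 0.73, 0.684, 0.0]
contact_force: [0.4, 0.6, -2.5]
gripper_width: 0.165
t 4.88 pos cm [ 53.83 -12.58   1.19] yaw_y -3.7 z [ 0.002 -0.    -1.   ] w 0.165 F [ 0.4  0.6 -2.5] q [-0.16  0.61  0.35  2.02 -0.38  0.57  0.4 ]
t: 5.55
eef_pos: [0.5427, -0.1274, 0.1389]
tool_rot: [0.005, 0.73, 0.683, 0.004]
contact_force: [0.8, -0.9, 0.1]
gripper_width: 0.397
t 5.55 pos cm [ 54.27 -12.74  13.89] yaw_y -3.8 z [ 0.013 -0.001 -1.   ] w 0.397 F [ 0.8 -0.9  0.1] q [-0.26  0.42  0.48  1.96 -0.26  0.81  0.3 ]
```

```bash
python3 -m handwheel '[-10.3,21,0,0,0,51.5,0.5,-10.3,21,0,0,0,51.5,0.5,-10.3,21,0,0,0,51.5,0.5,-10.3,21,0,0,0,51.5,0.5,-10.3,21,0,0,0,51.5,0.5,-10.3,21,-3,0,0,51.5,0.5,-10.3,21,-6,0,0,51.5,0.5,-10.3,21,-7,0,0,51.5,0.5]' 60;python3 st.py; python3 -m handwheel '[0,0,0,0,0,0,0.5,0,0,0,0,0,0,0.5]'; python3 st.py
python3 - <<'E'
from h import *
t=read_camera("top")[...,::-1];s=read_camera("scene")[...,::-1]
o=np.zeros((400,800,3),np.uint8);o[:,:400]=cv2.resize(t[145:245,340:440],(400,400),interpolation=cv2.INTER_CUBIC);o[:,400:]=cv2.resize(s[160:260,300:400],(400,400),interpolation=cv2.INTER_CUBIC)
cv2.imwrite('pics/b1.png',o)
E
```

```text
t: 6.22
eef_pos: [0.4373, 0.0842, 0.0666]
tool_rot: [0.001, 0.356, 0.935, 0.005]
contact_force: [0.0, -1.6, -0.3]
gripper_width: 0.5
t 6.22 pos cm [43.73  8.42  6.66] yaw_y 48.3 z [ 0.006  0.009 -1.   ] w 0.5 F [ 0.  -1.6 -0.3] q [-0.48  0.36  0.19  2.24 -0.14  0.54  0.66]
t: 6.38
eef_pos: [0.4365, 0.084, 0.0662]
tool_rot: [0.0, 0.356, 0.934, 0.005]
contact_force: [0.6, 0.4, 0.9]
gripper_width: 0.503
t 6.38 pos cm [43.65  8.4   6.62] yaw_y 48.3 z [ 0.004  0.009 -1.   ] w 0.503 F [0.6 0.4 0.9] q [-0.48  0.36  0.19  2.24 -0.14  0.54  0.65]
```

View pics/b1.png

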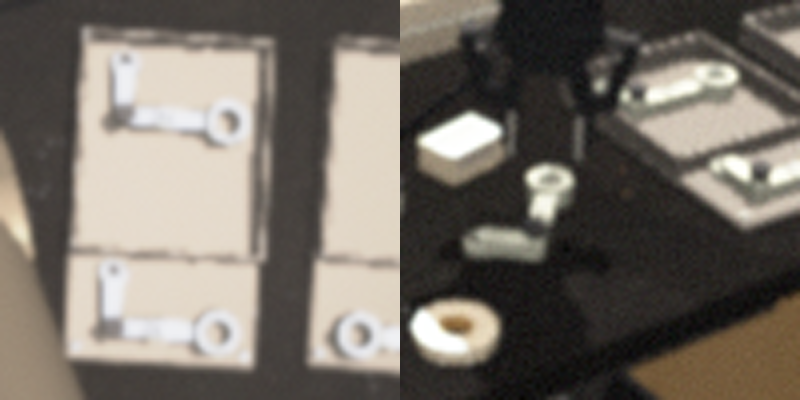

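Bracket A lies in the left tray, parallel to the sample, with hub at (225,121) and screw at (122,117). The fingers now straddle B's bar, so I'll go down and grip.

```bash
python3 -m handwheel '[0.4,-0.1,-2.5,0,0,0,0.5,0.4,-0.1,-4.5,0,0,0,0.5,0.4,-0.1,-5.6,0,0,0,0.5,0.4,-0.1,-6,0,0,0,0.5,0.4,-0.1,-6,0,0,0,0.5]' 60
python3 -m handwheel '[0,0,0,0,0,0,0,0,0,0,0,0,0,0,0,0,0,0,0,0,0,0,0,0,0,0,0,0,0,0,0,0,0,0,0,0,0,0,0,0,0,0]' 60; python3 st.py
python3 -m handwheel '[0,0,4,0,0,0,0,0,0,8,0,0,0,0,0,0,12,0,0,0,0,0,0,12,0,0,0,0]' 60; python3 st.py
```

```text
t: 6.9
eef_pos: [0.4423, 0.0828, 0.0074]
tool_rot: [0.002, 0.357, 0.934, 0.006]
contact_force: [0.6, -0.1, 0.0]
gripper_width: 0.504
t: 7.4
eef_pos: [0.4432, 0.0828, 0.0087]
tool_rot: [0.003, 0.357, 0.934, 0.006]
contact_force: [-0.2, -0.4, 6.1]
gripper_width: 0.163
t 7.4 pos cm [44.32  8.28  0.87] yaw_y 48.1 z [ 0.009  0.01  -1.   ] w 0.163 F [-0.2 -0.4  6.1] q [-0.44  0.49  0.14  2.25 -0.19  0.4   0.7 ]
t: 7.73
eef_pos: [0.4476, 0.0839, 0.1357]
tool_rot: [0.007, 0.358, 0.934, 0.011]
contact_force: [1.4, 0.9, -0.9]
gripper_width: 0.159
t 7.73 pos cm [44.76  8.39 13.57] yaw_y 48.1 z [ 0.021  0.015 -1.   ] w 0.159 F [ 1.4  0.9 -0.9] q [-0.52  0.24  0.24  2.18 -0.1   0.7   0.62]
```

```bash
python3 -m handwheel '[1,-20.4,0,0,0,-51.8,0,1,-20.4,0,0,0,-51.8,0,1,-20.4,0,0,0,-51.8,0,1,-20.4,0,0,0,-51.8,0,1,-20.4,0,0,0,-51.8,0,1,-20.4,0,0,0,-51.8,0,1,-20.4,0,0,0,-51.8,0,1,-20.4,0,0,0,-51.8,0]' 60
python3 st.py
```

```text
t: 8.4
eef_pos: [0.4573, -0.121, 0.136]
tool_rot: [0.011, 0.733, 0.68, 0.007]
contact_force: [0.3, 1.0, -2.3]
gripper_width: 0.162
t 8.4 pos cm [ 45.73 -12.1   13.6 ] yaw_y -4.2 z [ 0.025 -0.007 -1.   ] w 0.162 F [ 0.3  1.  -2.3] q [-0.32  0.29  0.52  2.16 -0.21  0.72  0.27]
```

```bash
python3 -m handwheel '[0.1,0.1,-3,0.4,1.4,0.5,0,0.1,0.1,-6,0.4,1.4,0.5,0,0.1,0.1,-9,0.4,1.4,0.5,0,0.1,0.1,-10.5,0.4,1.4,0.5,0,0.1,0.1,-11,0.4,1.4,0.5,0,0.1,0.1,-11,0.4,1.4,0.5,0]' 60
python3 st.py
```

```text
t: 8.9
eef_pos: [0.4574, -0.12, 0.0253]
tool_rot: [-0.001, 0.73, 0.683, -0.001]
contact_force: [0.1, -0.1, -0.4]
gripper_width: 0.162
t 8.9 pos cm [ 45.74 -12.     2.53] yaw_y -3.8 z [-0.002 -0.    -1.   ] w 0.162 F [ 0.1 -0.1 -0.4] q [-0.19  0.51  0.39  2.2  -0.39  0.5   0.43]
```

```bash
python3 -m handwheel '[0,0,-0.6,0,0,0,0,0,0,-1.2,0,0,0,0,0,0,-1.2,0,0,0,0,0,0,-1.2,0,0,0,0]' 60; python3 st.py
python3 -m handwheel '[0,0,0,0,0,0,0.35,0,0,0,0,0,0,0.35,0,0,0,0,0,0,0.35,0,0,0,0,0,0,0.35,0,0,4,0,0,0,0.35,0,0,8,0,0,0,0.35,0,0,12,0,0,0,0.35,0,0,12,0,0,0,0.35]' 60; python3 st.py
```

```text
t: 9.23
eef_pos: [0.4577, -0.12, 0.0137]
tool_rot: [-0.0, 0.73, 0.683, -0.0]
contact_force: [0.0, 0.3, -1.4]
gripper_width: 0.163
t 9.23 pos cm [ 45.77 -12.     1.37] yaw_y -3.8 z [-0.001 -0.    -1.   ] w 0.163 F [ 0.   0.3 -1.4] q [-0.17  0.53  0.37  2.2  -0.4   0.48  0.45]
t: 9.9
eef_pos: [0.4606, -0.1211, 0.1395]
tool_rot: [0.003, 0.73, 0.683, 0.003]
contact_force: [1.6, 0.6, 0.1]
gripper_width: 0.352
t 9.9 pos cm [ 46.06 -12.11  13.95] yaw_y -3.8 z [ 0.008  0.    -1.   ] w 0.352 F [1.6 0.6 0.1] q [-0.33  0.3   0.54  2.14 -0.23  0.75  0.29]
```

```bash
python3 -m handwheel '[3.7,32.6,0,0,0,39,0.5,3.7,32.6,0,0,0,39,0.5,3.7,32.6,0,0,0,39,0.5,3.7,32.6,0,0,0,39,0.5,3.7,32.6,0,0,0,39,0.5,3.7,32.6,0,0,0,39,0.5,3.7,32.6,0,0,0,39,0.5,3.7,32.6,0,0,0,39,0.5]' 60;python3 -m handwheel '[0,0,0,0,0,0,0.5,0,0,0,0,0,0,0.5]'; python3 st.py
python3 - <<'E'
from h import *
t=read_camera("top")[...,::-1];s=read_camera("scene")[...,::-1]
o=np.zeros((400,800,3),np.uint8);o[:,:400]=cv2.resize(t[145:245,340:440],(400,400),interpolation=cv2.INTER_CUBIC);o[:,400:]=cv2.resize(s[150:250,240:340],(400,400),interpolation=cv2.INTER_CUBIC)
cv2.imwrite('pics/m1.png',o)
E
```

```text
t: 10.57
eef_pos: [0.4965, 0.2074, 0.1393]
tool_rot: [0.001, 0.46, 0.888, 0.003]
contact_force: [1.2, -0.5, 0.5]
gripper_width: 0.494
t: 10.73
eef_pos: [0.4953, 0.2098, 0.1388]
tool_rot: [0.0, 0.458, 0.889, 0.003]
contact_force: [-0.3, 0.1, -0.7]
gripper_width: 0.499
t 10.73 pos cm [49.53 20.98 13.88] yaw_y 35.5 z [ 0.003  0.005 -1.   ] w 0.499 F [-0.3  0.1 -0.7] q [-0.74  0.37  0.27  1.99 -0.14  0.8   0.24]
```

View pics/m1.png

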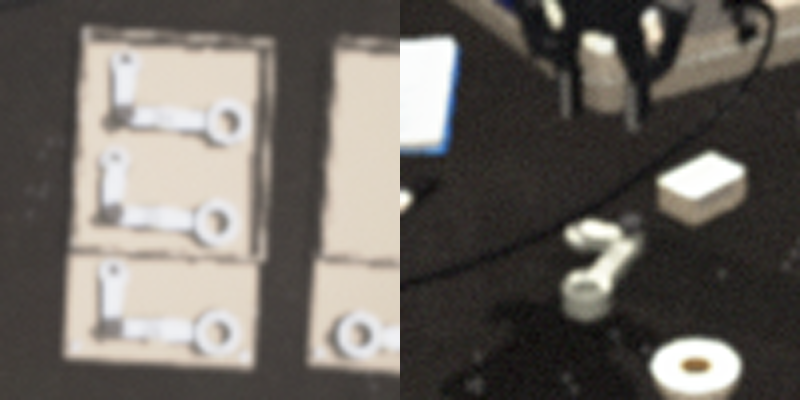

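Both left-hand brackets lie side by side, parallel to the sample, with hubs at (225,121) and (215,221). M is below the fingers, undisturbed.

```bash
python3 -m handwheel '[0.2,-0.5,-3,0,0,0,0.5,0.2,-0.5,-6,0,0,0,0.5,0.2,-0.5,-7,0,0,0,0.5,0.2,-0.5,-7,0,0,0,0.5]' 60; python3 st.py; python3 -m handwheel '[0,0,-2.5,0,0,0,0.5,0,0,-4.5,0,0,0,0.5,0,0,-5.6,0,0,0,0.5,0,0,-6,0,0,0,0.5,0,0,-6,0,0,0,0.5]' 60; python3 st.py
```

```text
t: 11.17
eef_pos: [0.4957, 0.1979, 0.0667]
tool_rot: [-0.001, 0.461, 0.887, -0.001]
contact_force: [-0.6, 0.0, 0.9]
gripper_width: 0.498
t 11.17 pos cm [49.57 19.79  6.67] yaw_y 35.1 z [-0.002 -0.    -1.   ] w 0.498 F [-0.6  0.   0.9] q [-0.69  0.48  0.24  2.04 -0.19  0.65  0.29]
t: 11.58
eef_pos: [0.4958, 0.1975, 0.0069]
tool_rot: [-0.001, 0.462, 0.887, -0.001]
contact_force: [1.0, -0.9, 0.2]
gripper_width: 0.498
t 11.58 pos cm [49.58 19.75  0.69] yaw_y 35.0 z [-0.003 -0.001 -1.   ] w 0.498 F [ 1.  -0.9  0.2] q [-0.66  0.58  0.21  2.05 -0.23  0.53  0.32]
```

```bash
python3 -m handwheel '[0.2,0.7,0,0,0,0,0.5,0.2,0.7,0,0,0,0,0.5,0.2,0.7,0,0,0,0,0.5]' 60; python3 st.py
python3 -m handwheel '[0,0,0,0,0,0,0,0,0,0,0,0,0,0,0,0,0,0,0,0,0,0,0,0,0,0,0,0,0,0,0,0,0,0,0,0,0,0,0,0,0,0]' 60; python3 st.py
python3 -m handwheel '[0,0,4,0,0,0,0,0,0,8,0,0,0,0,0,0,12,0,0,0,0,0,0,12,0,0,0,0]' 60; python3 st.py
```

```text
t: 11.83
eef_pos: [0.4988, 0.2057, 0.0081]
tool_rot: [-0.001, 0.461, 0.887, 0.0]
contact_force: [-0.2, -0.3, 0.1]
gripper_width: 0.496
t 11.83 pos cm [49.88 20.57  0.81] yaw_y 35.1 z [-0.001  0.001 -1.   ] w 0.496 F [-0.2 -0.3  0.1] q [-0.67  0.59  0.21  2.04 -0.23  0.53  0.31]
t: 12.33
eef_pos: [0.4993, 0.2061, 0.0089]
tool_rot: [-0.0, 0.461, 0.887, 0.001]
contact_force: [-0.7, 0.9, 6.4]
gripper_width: 0.164
t 12.33 pos cm [49.93 20.61  0.89] yaw_y 35.1 z [ 0.     0.002 -1.   ] w 0.164 F [-0.7  0.9  6.4] q [-0.67  0.59  0.21  2.04 -0.23  0.54  0.31]
t: 12.67
eef_pos: [0.5035, 0.2075, 0.1358]
tool_rot: [0.003, 0.462, 0.887, 0.006]
contact_force: [0.8, 0.1, -1.9]
gripper_width: 0.161
t 12.67 pos cm [50.35 20.75 13.58] yaw_y 35.0 z [ 0.01   0.007 -1.   ] w 0.161 F [ 0.8  0.1 -1.9] q [-0.73  0.38  0.29  1.98 -0.15  0.78  0.25]
```

```bash
python3 -m handwheel '[-1.6,-53.2,0,0,0,-38.8,0,-1.6,-53.2,0,0,0,-38.8,0,-1.6,-53.2,0,0,0,-38.8,0,-1.6,-53.2,0,0,0,-38.8,0,-1.6,-53.2,0,0,0,-38.8,0,-1.6,-53.2,0,0,0,-38.8,0,-1.6,-53.2,0,0,0,-38.8,0,-1.6,-53.2,0,0,0,-38.8,0]' 60
python3 st.py
```

```text
t: 13.33
eef_pos: [0.491, -0.1288, 0.1331]
tool_rot: [0.004, 0.73, 0.684, 0.004]
contact_force: [1.5, -0.0, -1.9]
gripper_width: 0.16
t 13.33 pos cm [ 49.1  -12.88  13.31] yaw_y -3.8 z [ 0.012 -0.    -1.   ] w 0.16 F [ 1.5 -0.  -1.9] q [-0.3   0.36  0.53  2.08 -0.26  0.76  0.33]
```

```bash
python3 -m handwheel '[-0.4,-19.6,0,0,0.7,0,0,-0.4,-19.6,0,0,0.7,0,0,-0.4,-19.6,0,0,0.7,0,0,-0.4,-19.6,0,0,0.7,0,0,-0.4,-19.6,0,0,0.7,0,0,-0.4,-19.6,-4,0,0.7,0,0,-0.4,-19.6,-7,0,0.7,0,0,-0.4,-19.6,-7,0,0.7,0,0]' 60
python3 st.py
python3 -m handwheel '[0,0,0,0,0,0,0,0,0,0,0,0,0,0]' 60;python3 st.py
```

```text
t: 14.0
eef_pos: [0.4829, -0.3228, 0.0577]
tool_rot: [-0.005, 0.73, 0.683, -0.002]
contact_force: [-1.9, 1.1, -1.9]
gripper_width: 0.159
t 14.0 pos cm [ 48.29 -32.28   5.77] yaw_y -3.8 z [-0.009  0.004 -1.   ] w 0.159 F [-1.9  1.1 -1.9] q [ 0.13  0.59  0.47  1.93 -0.39  0.72  0.77]
t: 14.17
eef_pos: [0.4824, -0.3223, 0.0578]
tool_rot: [-0.005, 0.73, 0.683, -0.002]
contact_force: [-1.0, 0.5, -1.9]
gripper_width: 0.158
t 14.17 pos cm [ 48.24 -32.23   5.78] yaw_y -3.8 z [-0.01   0.005 -1.   ] w 0.158 F [-1.   0.5 -1.9] q [ 0.13  0.59  0.47  1.93 -0.39  0.72  0.77]
```

```bash
python3 -m handwheel '[0.5,-0.2,-1,-0.3,-0.6,0,0,0.5,-0.2,-2.5,-0.3,-0.6,0,0,0.5,-0.2,-3.8,-0.3,-0.6,0,0,0.5,-0.2,-4.4,-0.3,-0.6,0,0,0.5,-0.2,-4.4,-0.3,-0.6,0,0,0.5,-0.2,-4.4,-0.3,-0.6,0,0]' 60; python3 st.py
```

```text
t: 14.67
eef_pos: [0.4877, -0.3244, 0.0143]
tool_rot: [0.0, 0.73, 0.683, 0.0]
contact_force: [-0.7, 0.7, -1.6]
gripper_width: 0.16
t 14.67 pos cm [ 48.77 -32.44   1.43] yaw_y -3.8 z [ 0. -0. -1.] w 0.16 F [-0.7  0.7 -1.6] q [ 0.17  0.66  0.42  1.94 -0.44  0.63  0.8 ]
```

Now release, rise, and swing clear to the left so the cameras can see both trays.

```bash
python3 -m handwheel '[0,0,-0.1,0,0,0,0,0,0,-0.1,0,0,0,0.4,0,0,-0.1,0,0,0,0.4,0,0,-0.1,0,0,0,0.4,0,0,-0.1,0,0,0,0.4,0,0,4,0,0,0,0.4,0,0,8,0,0,0,0.4,0,0,14,0,0,0,0.4]' 60
python3 -m handwheel '[2,50,6,0,0,30,0.4,2,50,6,0,0,30,0.4,2,50,6,0,0,30,0.4,2,50,6,0,0,30,0.4,2,50,6,0,0,30,0.4,2,50,6,0,0,30,0.4,2,50,6,0,0,30,0.4,2,50,6,0,0,30,0.4]'
python3 -m handwheel '[0,22,0,0,0,0,0.4,0,22,0,0,0,0,0.4,0,22,0,0,0,0,0.4,0,22,0,0,0,0,0.4,0,22,0,0,0,0,0.4,0,22,0,0,0,0,0.4,0,22,0,0,0,0,0.4]'; python3 st.py
python3 - <<'E'
from h import *
t=read_camera("top")[...,::-1];s=read_camera("scene")[...,::-1]
cv2.imwrite('pics/topE.png',t);cv2.imwrite('pics/sceneE.png',s)
o=np.zeros((600,800,3),np.uint8);o[:400,:560]=cv2.resize(t[145:245,340:480],(560,400),interpolation=cv2.INTER_CUBIC);o[360:,320:]=cv2.resize(s[150:230,300:460],(480,240),interpolation=cv2.INTER_CUBIC)
o[400:,:320]=cv2.resize(t[140:250,160:336],(320,200))
cv2.imwrite('pics/end.png',o)
E
```

```text
t: 15.33
eef_pos: [0.4868, -0.3241, 0.1367]
tool_rot: [-0.001, 0.73, 0.683, -0.001]
contact_force: [1.5, -0.4, 0.1]
gripper_width: 0.4
t: 16.0
eef_pos: [0.5, 0.0081, 0.1768]
tool_rot: [-0.0, 0.529, 0.849, -0.0]
contact_force: [0.6, -0.6, 0.5]
gripper_width: 0.401
t: 16.58
eef_pos: [0.4991, 0.2336, 0.1768]
tool_rot: [-0.001, 0.526, 0.851, 0.0]
contact_force: [0.3, -0.4, -0.4]
gripper_width: 0.402
t 16.58 pos cm [49.91 23.36 17.68] yaw_y 26.6 z [-0.001  0.002 -1.   ] w 0.402 F [ 0.3 -0.4 -0.4] q [-0.77  0.34  0.27  1.92 -0.12  0.89  0.02]
```

View pics/end.png

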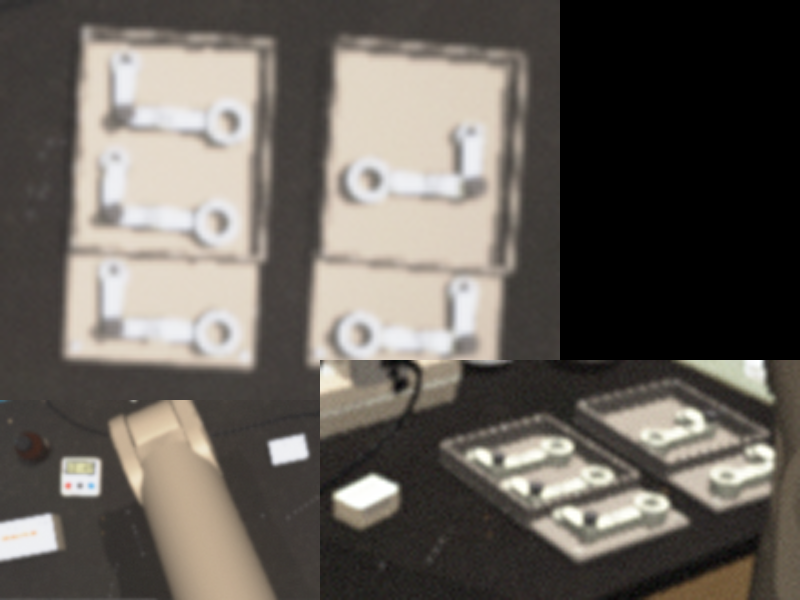

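All three lie like their samples, with hubs at (225,121), (215,221) and (368,180). The timer and carton are unmoved. I'll do one numeric height and angle check, then hand in.

Run:
```python
from h import *
np.set_printoptions(precision=3,suppress=True)
T=lambda u,v:(340+(u+.5)/4-.5,145+(v+.5)/4-.5)
S=lambda u,v:(300+(u-320+.5)/3-.5,150+(v-360+.5)/3-.5)
a=np.radians(-3.7);M=np.array([[np.cos(a),np.sin(a)],[-np.sin(a),np.cos(a)]])
for n,c,h,s,k in(("A",(.5136,-.1239),(225,121),(560,446),(121,117)),("B",(.5136,-.1239),(215,221),(598,475),(111,214)),("M",(.5071,-.3258),(368,180),(655,436),(475,186))):
    H=M@(plane("top",*T(*h),.024)[:2]-c);K=M@(plane("top",*T(*k),.034)[:2]-c);d=K-H
    print(n,"hub tri z",tri(T(*h),S(*s))[0][2],"hub",H,"origin",H+d/np.linalg.norm(d)*.042,"bar off y deg",np.degrees(np.arctan(-d[0]/d[1])))
print(hand_in())
```

```text
A hub tri z 0.02231728535957661 hub [ 0.023 -0.042] origin [0.021 0.   ] bar off y deg 3.0220178527988613
B hub tri z 0.0223904648126258 hub [-0.058 -0.039] origin [-0.058  0.003] bar off y deg 0.9165060737622407
M hub tri z 0.02306543486082263 hub [-0.022  0.042] origin [-0.022  0.   ] bar off y deg 0.46514779432179537
the job is handed in; nothing more can be done
None
```

I sorted all three brackets and handed the job in at about 17 s of the 70 s allowed. The two left-hand brackets are in the left tray and the right-hand one is in the right tray. Each lies thumb screw up and the same way round as its sample.

| Bracket | Tray | Origin in tray, x / y (mm) | Bar angle off the tray's y axis | Hub side |
|---|---|---|---|---|
| First left-hand | left | 21 / 0 | 3° | -y, same as sample |
| Second left-hand | left | -58 / 3 | 1° | -y, same as sample |
| Right-hand | right | -22 / 0 | 0.5° | +y, same as sample |

- **Flatness:** the hub tops measured 22–23 mm up from two views, against an expected 24 mm. That fits flat brackets on the tray floor, within the 2 mm calibration.
- **Bystanders:** the last picture showed the timer and carton where they had been, judged by eye. The arm hid the tape roll and the amber bottle and film carton were only partly in the crop, so I did not measure those. The gripper stayed clear of all of them, and the readings taken at the end of each move showed no unexpected force.
- **Disagreement:** the first measurement of the left tray's far-left corner came out at 19 mm high instead of 28 mm. I treated it as a misread pixel because the other corners and the tray sizes agreed.

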